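Shut and bolt the sample drawer

TASK

Push the open drawer of sample pots fully home with the fingertips, without slamming it, so that the pots in it stay standing. Then push the slide bolt on top of the cabinet all the way across, so that the drawer is bolted shut. Only push: do not touch or lift the pots, and leave the padlock, the swab box and the test stick beside the cabinet where they lie.

Things in the scene. Friction and masses are not known exactly. Their poses are not given: they have to be found in the camera images.
- cabinet: Low grey sheet-steel cabinet with one drawer, fixed to the worktop, 180 deep (x) x 230 wide (y) x 100 mm high, flat top. Origin: centre of its underside. x points from its front to its back (away from the robot, turned by its yaw, up to 0.25 rad), y to its left, z up; its front edge is at x = -90 mm.
- drawer (a joint): How far the drawer stands open, m: 0 = fully home, 0.112 = fully open. It slides along the cabinet's x, does not tilt, stays where it is left, takes about 3 N to push. At its left end (y = 96 mm) a steel keeper with a loop, up to 119 mm high, reaches back over the cabinet top when the drawer is home.
- drawer_face (a point): Point on the outer face of the drawer front, 80 mm above the worktop, 45 mm right (-y) of its middle; moves with the drawer; at x = -105 mm from the cabinet's origin when home. The front is 14 mm thick, 230 wide, from 3 to 99 mm above the worktop; a pull (70 wide, 22 to 42 mm above the worktop) stands 9 mm proud in its middle.
- bolt (a joint): How far the slide bolt on the cabinet top is pushed across, m: 0 = fully withdrawn (to the right), 0.040 = fully across, through the keeper's loop. It slides towards the cabinet's +y (left), stays where it is left, takes about 2 N to push. It belongs in the loop only when the drawer is home.
- bolt_knob (a point): Centre of the top of the bolt's upright knob, 148 mm above the worktop, at x = -70, y = 22 mm from the cabinet's origin when withdrawn; moves with the bolt. Black, 15 mm across, 14 tall, on a 9 mm stem; the rod's axis is 110 mm above the worktop. The rod's guide loops, 27 mm right and 43 mm left of the withdrawn knob, are 119 mm high.
- pot_0: Closed sample pot, 50 mm across, 66 high, standing loose in the drawer, one of three in a row. Origin: centre of its underside, 12 mm above the worktop; z is its axis.
- pot_1: Another such sample pot, in the same row.
- pot_2: Another such sample pot, in the same row.
- padlock: Loose padlock, 76x38x20 mm, lying on the worktop to the right of the cabinet. Origin: centre of its underside.
- swab_box: Stainless swab box, 103x134x58 mm, lid shut, standing on the worktop to the left of the cabinet. Origin: centre of its underside.
- test_wand: Flat test stick, 22x150x9 mm, lying on the worktop in front and to the right of the drawer. Origin: centre of its underside.
Things that resemble listed ones, but are neither listed nor needed, are in the scene too. What is shaped like the pot_1 but brown or pink is not meant.

How it is judged:
On the way, in this order (a step that is already met when the one before it is completed fails the run):
1. the drawer is fully home (within 3 mm), the bolt not yet across (value of joint drawer below 0.003 m and value of joint bolt below 0.025 m), for 0.2 s.
2. the bolt is all the way across (within 4 mm), the drawer still home (value of joint bolt above 0.036 m and value of joint drawer below 0.003 m), for 0.2 s.
At the end, for the whole second after the job is handed in: The drawer is within 3 mm of fully home, the bolt within 4 mm of all the way across, and the three pots stand upright (within 0.15 rad) and at rest on the drawer's floor (all of step 2 and angle between each of pot_0, pot_1, pot_2's own z axis and vertical below 0.15 rad and linear speed of each of pot_0, pot_1, pot_2 below 0.02 m/s and height (world z) of each of pot_0, pot_1, pot_2 below 0.02 m); the robot touches nothing.
It fails at once if the bolt is pushed across (more than 25 mm) while the drawer is still open (more than 6 mm) (value of joint bolt above 0.025 m and value of joint drawer above 0.006 m).
It fails at once if the drawer is slammed (faster than 0.4 m/s) (velocity of joint drawer below -0.4 m/s).
It fails at once if a pot is touched by the robot (contact force between any of the arm, the fingers and pot_0 above 1 N or contact force between any of the arm, the fingers and pot_1 above 1 N or contact force between any of the arm, the fingers and pot_2 above 1 N).
It fails at once if a pot is lifted (more than 15 mm) or tipped (more than 0.5 rad) (height (world z) of any of pot_0, pot_1, pot_2 above 0.027 m or angle between any of pot_0, pot_1, pot_2's own z axis and vertical above 0.5 rad).
It fails at once if the padlock, swab box or test stick is moved more than 15 mm (distance of any of padlock, swab_box, test_wand from where it was at the start of the episode above 0.015 m).
It also fails if it takes over 38 s, if anything falls off the work surface, if the arm or the gripper's body presses on something with over 40 N, if the wrist force passes 120 N, or if a joint passes its speed limit or range.

ROBOT

A 6-joint arm with a two-finger parallel gripper is mounted at the origin on a cart in front of the work surface, level with it; the furniture and walls round the work are solid. World frame = base frame: x ahead of the robot, y to its left, z up, the work surface at z = 0. Lengths are in m, angles in rad, forces in N, time in s.
With the tool pointing down it reaches from about 0.325 to 1 m from the base axis. Payload 5.1 kg.
Tool frame: the origin (TCP) lies between the finger pads; the fingertips stand 25 mm ahead of it and the grasp point (between the pads) lies 6 mm ahead of it; z points along the fingers, y is the direction in which the jaws open and shut (so a half turn about z gives the same grasp; the last joint's range is limited). The gripper opens to 85 mm and grips with 20 to 120 N. Pads are 22 mm wide; open, the fingers measure 114 mm over their backs; the gripper's body (76 mm by 85 mm) begins 54 mm behind the grasp point. The pads swing forward as they close: fully open they stand 13 mm farther back than shut.
Start: joints at [1.18, 0.124, 1.65, -0, 1.367, -0.083], TCP at [0.197, 0.619, 0.256] pointing down, gripper open.
Joint ranges: [-2.61, 2.61], [-1.02, 2.33], [0.03, 2.71], [-1.35, 4.49], [0.32, 2.68], [-2.91, 2.91]. Speed limits (rad/s): [2.57, 2.57, 3.14, 3.14, 3.14, 3.14].

INTERFACE

Orientations are given as a 3x3 rotation matrix whose columns are the frame's x, y, z axes.
In Python, from workcell import ctrl gives the robot as it stands. The module is installed in compiled form; this text tells all that it offers.
- The arm moves only by the tool move_arm, never from a script. Its argument "deltas" is a list of rows, each an object with "dp": the shift along the tool's x, y, z in mm, a list of three; "turn": the turn about the tool's z in rad; "fingers": the opening, from 0 (shut) to 1 (fully open). In form: [{"dp": [dx, dy, dz], "turn": turn, "fingers": fingers}, ...]. A call has 1 to 12 rows; each row shifts and turns the commanded pose from where the row before left it, along the tool's axes as they then stand; what a row does not reach is not made up. A row lasts 1/12 s, in which the tool goes at most 41.7 mm and 7.16 degrees, less where a joint would pass 70% of its speed; a pose out of reach is approached as far as the arm can. A call with a gripper value outside its range is refused whole. The fingers move at their own pace and stop on an object; "squeeze" is the grip in N (left out, the last holds). Time passes only in rows, so rows that do not move let the fingers close. It gives the time, the measured TCP pose, the force and the opening at its end, in the units of the state.
- ctrl.state(): the state, without advancing time (a new reading comes with each control period).
- ctrl.read_camera(name): name is "scene" or "side" or "wrist"; returns (picture, depth): 384x512x3 uint8, red, green, blue; 384x512 float32, m along the optical axis (not along the pixel's ray), 0 where there is no reading.
- ctrl.camera_info(name): a dict with "fx", "fy", "cx", "cy" (pixels), "eye" and "attitude" of the camera in the world. Camera axes: x right, y down, z forward; pixel columns grow to the right and rows downward; lengths in m; the calibration is good to about 2 mm. The wrist camera is an equidistant fisheye: a pixel r from the principal point sees the ray r / f radians off the axis. A picture is of the moment at which its call begins: read the wrist's pose just before it. camera_info takes no time and is no camera call; for the wrist camera it gives the pose at the moment of the call.
- ctrl.job_done(): hands the job in, once; it reports no verdict.
The state is a dict: "time": time; "qpos": joint angles; "joint_vel": joint speeds; "tau": joint torques, N m; "tcp_pos": TCP position; "eef_rot": TCP orientation; "wrist_force": force on the tool from outside, world axes, zero at the start; "moment": the same for the moment, N m; "width": finger opening in m.
Only numpy, scipy, OpenCV 4.12 (cv2) and the standard library are available. Lean on these libraries where they do the work, as an engineer would, in place of code of your own. Each camera call takes 0.05 s, during which the arm holds its last target. There are 200 camera calls.

## Working session

There is one attempt and no reset: what is moved stays moved. The work goes in short steps, Python scripts to look and compute and a tool call to move; the robot and the scene stay as the last step left them, time stands still between calls to the robot, and variables do not carry over. Pictures are saved under pics/ and viewed, about 8 in all and at most 12, crops included, and the job is handed in when it is done.

Besides the shell and the picture viewer there is one more tool, called after "Call:" by a JSON object that holds its "method" and its "body". move_arm: Moves the arm, as the interface text tells. Its arguments: {"type":"object","properties":{"deltas":{"type":"array","items":{"type":"object","properties":{"dp":{"type":"array","items":{"type":"number"}},"turn":{"type":"number"},"fingers":{"type":"number"}}}},"squeeze":{"type":"number"}},"required":["deltas"]}

```bash
mkdir -p pics; cat > h.py <<'E'
from workcell import ctrl
import numpy as np, cv2
def cloud(n):
    p,d=ctrl.read_camera(n); c=ctrl.camera_info(n)
    v,u=np.mgrid[:384,:512]
    P=np.stack([(u-c['cx'])/c['fx']*d,(v-c['cy'])/c['fy']*d,d],-1)
    A=np.array(c['attitude'])
    W=P@A.T+np.array(c['eye']); W[d==0]=np.nan
    return p,d,W
E
python3 - <<'E'
from h import *
s=ctrl.state();print(s)
for n in('scene','side'):
    print({k:np.round(v,3).tolist() for k,v in ctrl.camera_info(n).items() if not isinstance(v,str)})
    p,d,W=cloud(n); np.savez(n+'.npz',p=p,W=W)
    cv2.imwrite(f'pics/{n}0.png',cv2.resize(p[:,:,::-1],(800,600)))
E
```

```text
{'time': 0.0, 'qpos': array([ 1.18039446e+00,  1.24521151e-01,  1.65166407e+00, -2.72833793e-05,
        1.36751268e+00, -8.26111017e-02]), 'joint_vel': array([ 4.53910156e-05,  1.35680003e-04, -2.47355271e-04,  8.92511743e-05,
       -3.11803987e-04, -3.11811105e-04]), 'tau': array([ 2.33238396e-03, -4.23607349e+01, -3.65460312e+01,  3.13157773e-05,
        6.93092807e-03, -1.11306974e-05]), 'tcp_pos': array([0.19674796, 0.61892252, 0.25504846]), 'eef_rot': array([[-9.53006810e-01,  3.02947878e-01, -7.76460061e-04],
       [ 3.02948837e-01,  9.53004812e-01, -1.95700464e-03],
       [ 1.47099772e-04, -2.10026642e-03, -9.99997784e-01]]), 'wrist_force': array([ 0.11246875, -0.08689863, -0.83421596]), 'moment': array([0.0209884 , 0.00375419, 0.02693118]), 'width': 0.08556402409089263}
{'fx': 383.934, 'fy': 383.934, 'cx': 259.132, 'cy': 198.921, 'eye': [-0.176, -0.392, 0.754], 'attitude': [[0.448, -0.532, 0.719], [-0.894, -0.269, 0.358], [0.004, -0.803, -0.596]]}
{'fx': 410.016, 'fy': 410.016, 'cx': 254.105, 'cy': 191.683, 'eye': [0.125, -1.088, 0.793], 'attitude': [[0.927, -0.177, 0.331], [-0.375, -0.487, 0.789], [0.022, -0.855, -0.518]]}
```

View pics/scene0.png

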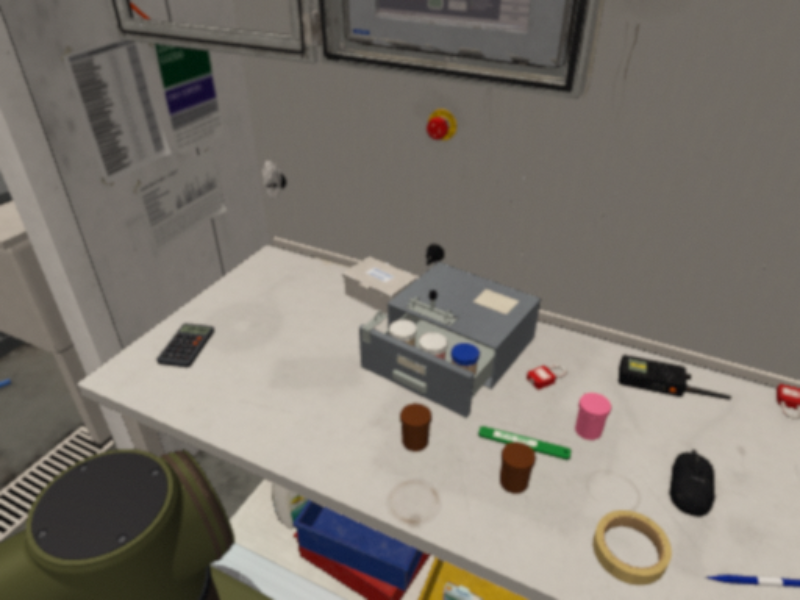

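View pics/side0.png

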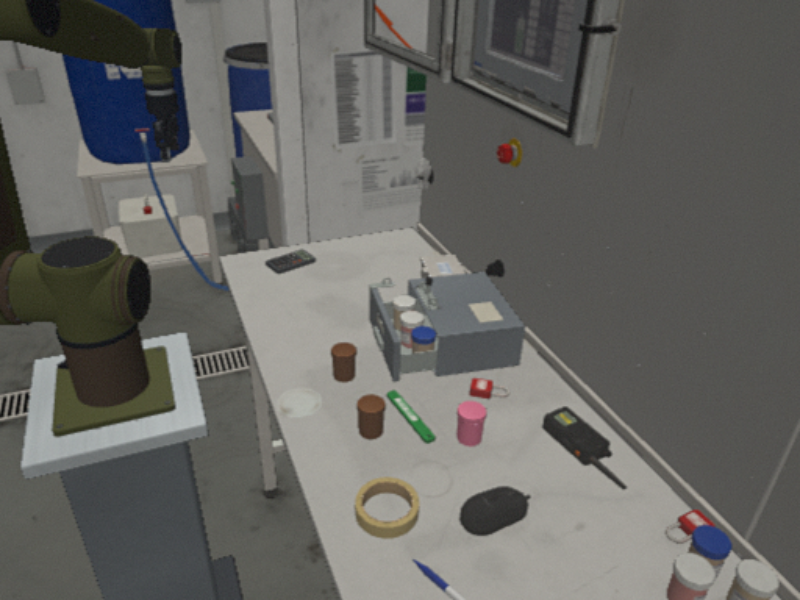

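Scene view: the cabinet is at about (465,320), its drawer open, with two white-lidded pots and one blue-lidded pot in it, and the black knob at (433,295). The green stick is at (525,442) and the padlock at (542,376). The look-alikes are two brown pots at (415,425) and (517,467), and a pink one at (592,415). The side view at (440,320) agrees. Next I measure the cabinet.

```bash
python3 - <<'E'
from h import *
from scipy.optimize import minimize
Q=[];C=[]
for n in('scene','side'):
    z=np.load(n+'.npz');W=z['W'];p=z['p']
    m=(W[...,2]>0.09)&(W[...,2]<0.107)
    # region around cabinet
    u0,v0=((465*.64),(320*.64)) if n=='scene' else (470*.64,310*.64)
    vv,uu=np.mgrid[:384,:512]
    m&=(abs(uu-u0)<90)&(abs(vv-v0)<70)
    P=W[m];print(n,len(P),np.nanmedian(P,0))
    Q.append(P)
    k=(W[...,2]>0.135)&(W[...,2]<0.155)&(abs(uu-u0)<90)&(abs(vv-v0)<70)&(p.max(-1)<70)
    print('knob cand',k.sum(),np.round(np.median(W[k],0),3),np.round(W[k].min(0),3),np.round(W[k].max(0),3))
    pts=P[:,:2].astype(np.float32)
    # occupancy picture
    
P=np.vstack(Q);x0,x1,y0,y1=.35,.95,-.3,.4
im=np.zeros((600,700,3),np.uint8)
for P,c in zip(Q,((0,255,255),(255,128,0))):
    i=((P[:,0]-x0)*1000).astype(int);j=((P[:,1]-y0)*1000).astype(int)
    ok=(i>=0)&(i<600)&(j>=0)&(j<700)
    im[599-i[ok],699-j[ok]]=c
ys,xs=np.nonzero(im.any(-1));a,b=ys.min(),ys.max();c,d=xs.min(),xs.max();print('x',x0+(599-b)/1000,x0+(599-a)/1000,'y',y0+(699-d)/1000,y0+(699-c)/1000)
cv2.imwrite('pics/top.png',cv2.resize(im[a:b+1,c:d+1],None,fx=1.7,fy=1.7,interpolation=0) if max(b-a,(d-c))<350 else im)
E
```

```text
scene 4095 [ 0.70187258 -0.08596915  0.09878364]
knob cand 25 [ 0.627 -0.047  0.143] [ 0.623 -0.053  0.136] [ 0.634 -0.04   0.148]
side 2838 [ 0.7105054  -0.09825091  0.09906219]
knob cand 14 [ 0.63  -0.048  0.143] [ 0.627 -0.052  0.137] [ 0.635 -0.043  0.149]
x 0.503 0.871 y -0.3 0.39799999999999996
```

View pics/top.png

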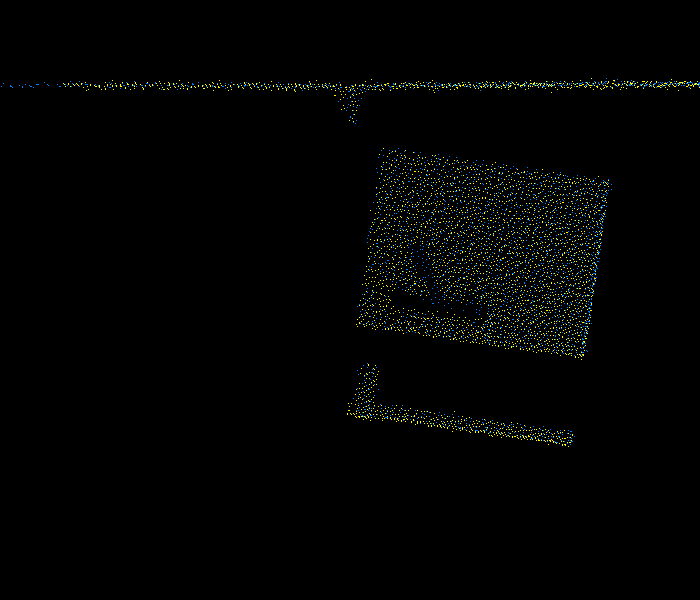

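The plan view shows the cabinet top as a clean rectangle at rows 150-357. The drawer front is the strip at rows 405-445 and the keeper is at (368,385). A wall is at x≈0.864. Next is a rectangle fit.

```bash
python3 - <<'E'
from h import *
Q=[]
for n in('scene','side'):
    W=np.load(n+'.npz')['W'].reshape(-1,3)
    m=(W[:,2]>0.09)&(W[:,2]<0.107)&(W[:,0]>.45)&(W[:,0]<.81)&(W[:,1]>-.23)&(W[:,1]<.08)
    Q.append(W[m])
for P in Q+[np.vstack(Q)]:
    im=np.zeros((400,400),np.uint8)
    im[((P[:,0]-.45)*1000).astype(int),((P[:,1]+.25)*1000).astype(int)]=1
    im=cv2.morphologyEx(im,cv2.MORPH_CLOSE,np.ones((7,7)))
    nl,L,st,ce=cv2.connectedComponentsWithStats(im)
    o=np.argsort(-st[1:,4])[:3]+1
    for k in o:
        ys,xs=np.nonzero(L==k)
        print(st[k,4],cv2.minAreaRect(np.stack([ys+450.5,xs-249.5],1).astype(np.float32)))
    lab=L[((P[:,0]-.45)*1000).astype(int),((P[:,1]+.25)*1000).astype(int)]
    T=P[lab==o[0]][:,:2].astype(np.float32)
    (c,sz,a)=cv2.minAreaRect(T); print('cab',c,sz,a)
    yaw=np.deg2rad(a if a<45 else a-90); R=np.array([[np.cos(yaw),-np.sin(yaw)],[np.sin(yaw),np.cos(yaw)]])
    X=T@R; q=np.percentile(X,[.5,99.5],axis=0);c=R@q.mean(0);print('yaw',yaw,'ext',q[1]-q[0],'c',c)
    l=(P[:,:2]-c)@R; f=l[l[:,0]<-.12]; 
    print('front rel x',np.percentile(f[:,0],[1,5,50]),'y',np.percentile(f[:,1],[1,99]))
    print('face slab',np.percentile(f[f[:,1]<.06,0],[1,50,99]))
    print('knob exp',c+R@[-.07,.022],'face pt home',c+R@[-.105,-.045])
E
```

```text
35647 ((697.1107177734375, -82.06550598144531), (232.73033142089844, 183.5895538330078), 82.03038787841797)
3517 ((527.2000732421875, -59.900001525878906), (223.57301330566406, 55.3398551940918), 71.56504821777344)
4 ((798.5, 6.0), (3.0, 0.0), -90.0)
cab (0.6976115703582764, -0.08223024010658264) (0.23296807706356049, 0.18302856385707855) 81.84717559814453
yaw -0.14229362914931523 ext [0.1791779  0.22818758] c [ 0.69615705 -0.08354514]
front rel x [-0.17981555 -0.1782662  -0.1733432 ] y [-0.11300452  0.11094143]
face slab [-0.17929632 -0.17419281 -0.16369441]
knob exp [ 0.62998442 -0.05184052] face pt home [ 0.58583662 -0.11319988]
25629 ((698.03662109375, -83.69929504394531), (235.6281280517578, 181.0749969482422), 81.96428680419922)
1566 ((532.9974365234375, -33.22773742675781), (167.686767578125, 50.712799072265625), 68.26318359375)
556 ((515.9678344726562, -145.71743774414062), (57.666900634765625, 14.251856803894043), 81.57302856445312)
cab (0.6980447173118591, -0.08311808109283447) (0.2355162650346756, 0.18070407211780548) 81.65863800048828
yaw -0.14558423099221712 ext [0.17842734 0.22676249] c [ 0.6977446 -0.0854213]
front rel x [-0.17983723 -0.17808583 -0.17182757] y [-0.11241952  0.10772558]
face slab [-0.17842566 -0.17265168 -0.16446879]
knob exp [ 0.63167666 -0.0534991 ] face pt home [ 0.58732719 -0.11471286]
39359 ((697.435791015625, -83.35255432128906), (235.58468627929688, 183.54795837402344), 81.76437377929688)
3832 ((531.1793212890625, -61.622657775878906), (226.7822723388672, 55.21894073486328), 74.05460357666016)
cab (0.6974610686302185, -0.0832807868719101) (0.23555909097194672, 0.18302856385707855) 81.84717559814453
yaw -0.14229362914931523 ext [0.17922256 0.22889488] c [ 0.69669844 -0.08359498]
front rel x [-0.18016404 -0.17855063 -0.17242109] y [-0.11322298  0.10908436]
face slab [-0.1796964  -0.17329874 -0.16396477]
knob exp [ 0.63052582 -0.05189035] face pt home [ 0.58637802 -0.11324972]
```

```bash
python3 - <<'E'
from h import *
z=np.load('scene.npz');W=z['W']
for n,(u,v) in dict(brown1=(415,412),brown2=(517,453),stickL=(485,433),stickR=(565,453),padlock=(540,376),knob=(433,295)).items():
    a=W[int(v*.64)-2:int(v*.64)+3,int(u*.64)-2:int(u*.64)+3].reshape(-1,3);print(n,np.round(np.nanmedian(a,0),3))
print(np.nanmin(W[(W[...,2]>.25)&(W[...,0]>.4)&(abs(W[...,1])<.3)],0))
p=z['p'];k=cv2.resize(p[150:280,210:350,::-1],None,fx=5,fy=5,interpolation=cv2.INTER_CUBIC)[:600]
cv2.imwrite('pics/crop.png',k)
E
```

```text
brown1 [ 0.425 -0.11   0.064]
brown2 [ 0.418 -0.278  0.065]
stickL [ 0.483 -0.211  0.007]
stickR [ 0.501 -0.338  0.008]
padlock [ 0.645 -0.253  0.019]
knob [ 0.628 -0.047  0.145]
[ 0.80035849 -0.29994365  0.25002337]
```

View pics/crop.png

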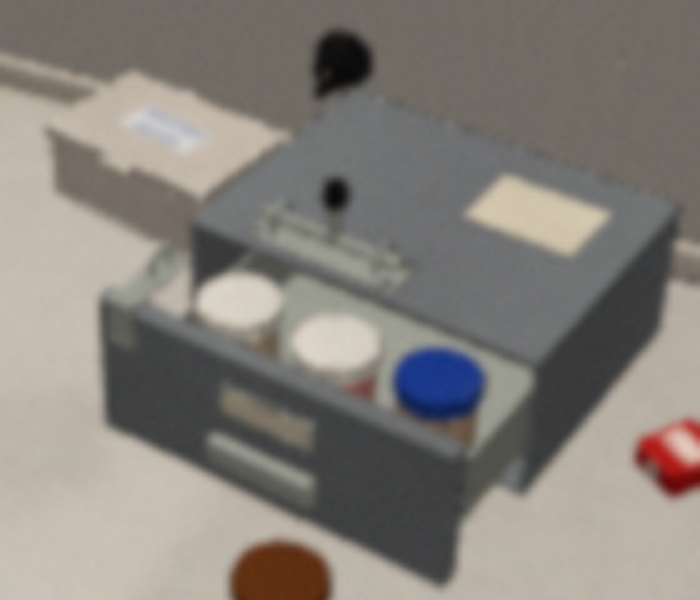

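Call:
{"method": "move_arm", "body": {"deltas": [{"dp":[0,0,0],"turn":-0.0825,"fingers":0},{"dp":[0,0,0],"turn":-0.0825,"fingers":0},{"dp":[-15,-28,0],"turn":0,"fingers":0},{"dp":[-15,-28,0],"turn":0,"fingers":0},{"dp":[-15,-28,0],"turn":0,"fingers":0},{"dp":[-15,-28,0],"turn":0,"fingers":0},{"dp":[-15,-28,0],"turn":0,"fingers":0},{"dp":[-15,-28,0],"turn":0,"fingers":0}], "squeeze": 40}}

```text
time: 0.77
tcp_pos: [0.2622, 0.4387, 0.2557]
eef_rot: [[-0.99, 0.142, -0.0], [0.142, 0.99, -0.001], [0.0, -0.001, -1.0]]
wrist_force: [-0.0, -0.3, -0.4]
width: -0.0002
```

The crop confirms the choice: black knob on the slide rod at crop (336,193), keeper at (150,275), and a plain drawer face. A brown decoy pot stands about 60 mm in front of the drawer, 65 mm high. I'll push with the tips at 80 mm, above it.

Call:
{"method": "move_arm", "body": {"deltas": [{"dp":[-16,-27,0],"turn":0,"fingers":0},{"dp":[-16,-27,0],"turn":0,"fingers":0},{"dp":[-16,-27,0],"turn":0,"fingers":0},{"dp":[-16,-27,0],"turn":0,"fingers":0},{"dp":[-16,-27,0],"turn":0,"fingers":0},{"dp":[-16,-27,0],"turn":0,"fingers":0},{"dp":[-16,-27,0],"turn":0,"fingers":0},{"dp":[-16,-27,0],"turn":0,"fingers":0},{"dp":[-16,-27,0],"turn":0,"fingers":0},{"dp":[-16,-27,0],"turn":0,"fingers":0},{"dp":[-16,-27,0],"turn":0,"fingers":0},{"dp":[-16,-27,0],"turn":0,"fingers":0}]}}

```text
time: 1.77
tcp_pos: [0.406, 0.0908, 0.256]
eef_rot: [[-0.99, 0.142, -0.0], [0.142, 0.99, 0.0], [0.0, 0.0, -1.0]]
wrist_force: [0.8, 1.1, -0.5]
width: 0.0001
```

Call:
{"method": "move_arm", "body": {"deltas": [{"dp":[-16,-27,0],"turn":0,"fingers":0},{"dp":[-16,-27,0],"turn":0,"fingers":0},{"dp":[-16,-27,0],"turn":0,"fingers":0},{"dp":[-16,-27,0],"turn":0,"fingers":0},{"dp":[-16,-27,0],"turn":0,"fingers":0},{"dp":[-16,-27,0],"turn":0,"fingers":0},{"dp":[0,0,0],"turn":0,"fingers":0}]}}

```text
time: 2.35
tcp_pos: [0.479, -0.0856, 0.2558]
eef_rot: [[-0.989, 0.147, -0.0], [0.147, 0.989, -0.002], [0.0, -0.002, -1.0]]
wrist_force: [-0.0, 0.9, -0.1]
width: -0.0001
```

Call:
{"method": "move_arm", "body": {"deltas": [{"dp":[0,0,20],"turn":0,"fingers":0},{"dp":[0,0,25],"turn":0,"fingers":0},{"dp":[0,0,25],"turn":0,"fingers":0},{"dp":[0,0,25],"turn":0,"fingers":0},{"dp":[0,0,20],"turn":0,"fingers":0},{"dp":[0,0,15],"turn":0,"fingers":0},{"dp":[0,0,12],"turn":0,"fingers":0},{"dp":[0,0,8],"turn":0,"fingers":0},{"dp":[0,0,0],"turn":0,"fingers":0}]}}

```text
time: 3.1
tcp_pos: [0.4768, -0.0812, 0.1044]
eef_rot: [[-0.99, 0.142, -0.003], [0.142, 0.99, 0.001], [0.003, 0.001, -1.0]]
wrist_force: [-0.4, 0.4, 0.6]
width: 0.0
```

```bash
python3 - <<'E'
from h import *
p,d,W=cloud('side'); 
cv2.imwrite('pics/s1.png',cv2.resize(p[120:290,170:370,::-1],(700,595),interpolation=2))
print(ctrl.state()['tcp_pos'])
E
```

```text
[ 0.47759747 -0.08146519  0.10573661]
```

View pics/s1.png

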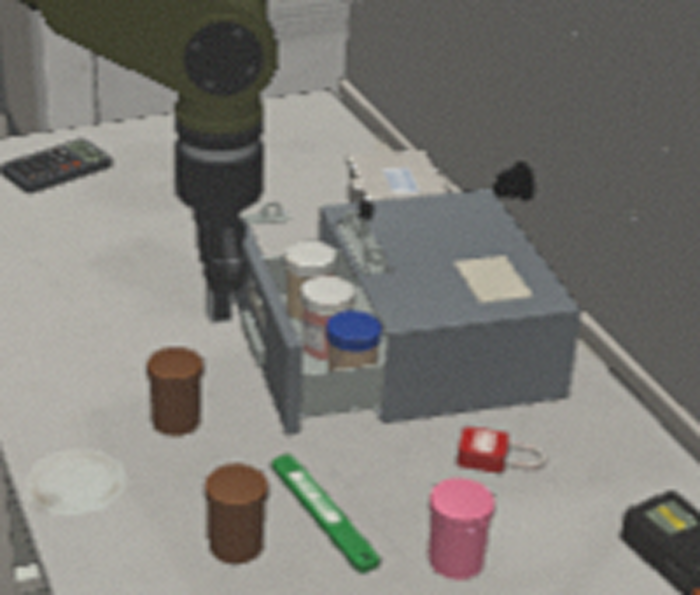

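The tool is just in front of the drawer face, with the fingertips at crop (220,310), and it clears the brown pot at (175,390). Now a gentle push.

Call:
{"method": "move_arm", "body": {"deltas": [{"dp":[-6,0,0],"turn":0,"fingers":0},{"dp":[-6,0,0],"turn":0,"fingers":0},{"dp":[-5,0,0],"turn":0,"fingers":0},{"dp":[-3,0,0],"turn":0,"fingers":0},{"dp":[-2,0,0],"turn":0,"fingers":0},{"dp":[-2,0,0],"turn":0,"fingers":0},{"dp":[-2,0,0],"turn":0,"fingers":0},{"dp":[-2,0,0],"turn":0,"fingers":0},{"dp":[-3,0,0],"turn":0,"fingers":0},{"dp":[-3,0,0],"turn":0,"fingers":0},{"dp":[-4,0,0],"turn":0,"fingers":0},{"dp":[-4,0,0],"turn":0,"fingers":0}]}}

```text
time: 4.15
tcp_pos: [0.5196, -0.0876, 0.1061]
eef_rot: [[-0.99, 0.142, -0.001], [0.142, 0.99, 0.0], [0.001, 0.0, -1.0]]
wrist_force: [-1.9, 0.1, 1.0]
width: -0.0003
```

Call:
{"method": "move_arm", "body": {"deltas": [{"dp":[-4,0,0],"turn":0,"fingers":0},{"dp":[-4,0,0],"turn":0,"fingers":0},{"dp":[-4,0,0],"turn":0,"fingers":0},{"dp":[-4,0,0],"turn":0,"fingers":0},{"dp":[-4,0,0],"turn":0,"fingers":0},{"dp":[-4,0,0],"turn":0,"fingers":0},{"dp":[-4,0,0],"turn":0,"fingers":0},{"dp":[-4,0,0],"turn":0,"fingers":0},{"dp":[-4,0,0],"turn":0,"fingers":0},{"dp":[-3,0,0],"turn":0,"fingers":0},{"dp":[-3,0,0],"turn":0,"fingers":0},{"dp":[-2,0,0],"turn":0,"fingers":0}]}}

```text
time: 5.15
tcp_pos: [0.5634, -0.094, 0.1062]
eef_rot: [[-0.99, 0.142, -0.0], [0.142, 0.99, 0.0], [0.0, 0.0, -1.0]]
wrist_force: [-2.3, 1.5, -0.9]
width: 0.0002
```

Call:
{"method": "move_arm", "body": {"deltas": [{"dp":[-2,0,0],"turn":0,"fingers":0},{"dp":[-2,0,0],"turn":0,"fingers":0},{"dp":[-2,0,0],"turn":0,"fingers":0},{"dp":[-1.5,0,0],"turn":0,"fingers":0},{"dp":[-1.5,0,0],"turn":0,"fingers":0}]}}

```text
time: 5.57
tcp_pos: [0.5721, -0.0952, 0.1062]
eef_rot: [[-0.99, 0.142, -0.0], [0.142, 0.99, 0.0], [0.0, 0.0, -1.0]]
wrist_force: [-2.0, 1.8, -1.7]
width: 0.0001
```

Call:
{"method": "move_arm", "body": {"deltas": [{"dp":[-1.5,0,0],"turn":0,"fingers":0},{"dp":[-1.5,0,0],"turn":0,"fingers":0},{"dp":[-1.5,0,0],"turn":0,"fingers":0},{"dp":[-1.5,0,0],"turn":0,"fingers":0}]}}

```text
time: 5.9
tcp_pos: [0.5781, -0.0961, 0.1062]
eef_rot: [[-0.99, 0.142, -0.0], [0.142, 0.99, 0.0], [0.0, -0.0, -1.0]]
wrist_force: [-2.4, 2.0, -2.2]
width: 0.0002
```

Call:
{"method": "move_arm", "body": {"deltas": [{"dp":[-1,0,0],"turn":0,"fingers":0},{"dp":[-1,0,0],"turn":0,"fingers":0},{"dp":[-1,0,0],"turn":0,"fingers":0}]}}

```text
time: 6.15
tcp_pos: [0.5796, -0.0964, 0.1063]
eef_rot: [[-0.99, 0.142, -0.005], [0.142, 0.99, 0.001], [0.005, -0.0, -1.0]]
wrist_force: [-10.7, 2.4, 4.5]
width: -0.0003
```

Call:
{"method": "move_arm", "body": {"deltas": [{"dp":[-1,0,0],"turn":0,"fingers":0},{"dp":[-1,0,0],"turn":0,"fingers":0}]}}

```text
time: 6.32
tcp_pos: [0.5798, -0.0964, 0.1063]
eef_rot: [[-0.99, 0.142, -0.01], [0.142, 0.99, 0.001], [0.01, -0.0, -1.0]]
wrist_force: [-19.6, 3.7, 10.8]
width: -0.0001
```

Hard stop at the expected place: the force rises steeply and the TCP stays still. I'll back off, rise and check.

Call:
{"method": "move_arm", "body": {"deltas": [{"dp":[2,0,0],"turn":0,"fingers":0},{"dp":[4,0,0],"turn":0,"fingers":0},{"dp":[12,0,0],"turn":0,"fingers":0},{"dp":[12,0,0],"turn":0,"fingers":0},{"dp":[0,0,-20],"turn":0,"fingers":0},{"dp":[0,0,-35],"turn":0,"fingers":0},{"dp":[0,0,-35],"turn":0,"fingers":0},{"dp":[0,0,-20],"turn":0,"fingers":0},{"dp":[0,0,0],"turn":0,"fingers":0}]}}

```text
time: 7.07
tcp_pos: [0.5574, -0.0938, 0.2245]
eef_rot: [[-0.99, 0.142, 0.015], [0.142, 0.99, -0.004], [-0.015, -0.002, -1.0]]
wrist_force: [0.7, -0.0, 0.6]
width: 0.0002
```

```bash
python3 - <<'E'
from h import *
c=np.array([.697,-.0835]);yaw=-.143;R=np.array([[np.cos(yaw),-np.sin(yaw)],[np.sin(yaw),np.cos(yaw)]])
s=ctrl.state();print(s['tcp_pos'],(s['tcp_pos'][:2]-c)@R)
for n in('scene','side'):
    p,d,W=cloud(n); l=(W[...,:2]-c)@R; z=W[...,2]
    m=(abs(l[...,0])<.15)&(abs(l[...,1])<.12)
    k=m&(z>.136)&(z<.153)&(p.max(-1)<70)&(abs(l[...,0]+.07)<.025)&(abs(l[...,1]-.03)<.05)
    print(n,'knob',k.sum(),l[k].mean(0),l[k].min(0),l[k].max(0),z[k].max())
    f=m&(z>.085)&(z<.105)&(l[...,0]<-.06)&(l[...,1]<.06)&(l[...,1]>-.1)
    print('front edge',np.percentile(l[f][:,0],[.5,1,3,10]))
    kp=m&(z>.107)&(z<.122)&(l[...,1]>-.04);print('hi pts y',np.percentile(l[kp][:,1],[1,99]),z[kp].max())
    if n=='side':cv2.imwrite('pics/s2.png',cv2.resize(p[120:260,220:370,::-1],(640,597),interpolation=2))
E
```

```text
[ 0.55737686 -0.09379559  0.22448325] [-0.13673074 -0.03008863]
scene knob 16 [-0.07480568  0.02695653] [-0.0774226   0.02227256] [-0.07045076  0.03253573] 0.14869561331749925
front edge [-0.10650406 -0.10627609 -0.1057108  -0.10438421]
hi pts y [-0.01487169  0.09778808] 0.12165094805904952
side knob 12 [-0.0715883   0.02467955] [-0.0746534   0.01750066] [-0.06811523  0.03294632] 0.14909571611322703
front edge [-0.10440403 -0.10428514 -0.10365361 -0.10282574]
hi pts y [-0.01607382  0.10023213] 0.12114052569475131
```

View pics/s2.png

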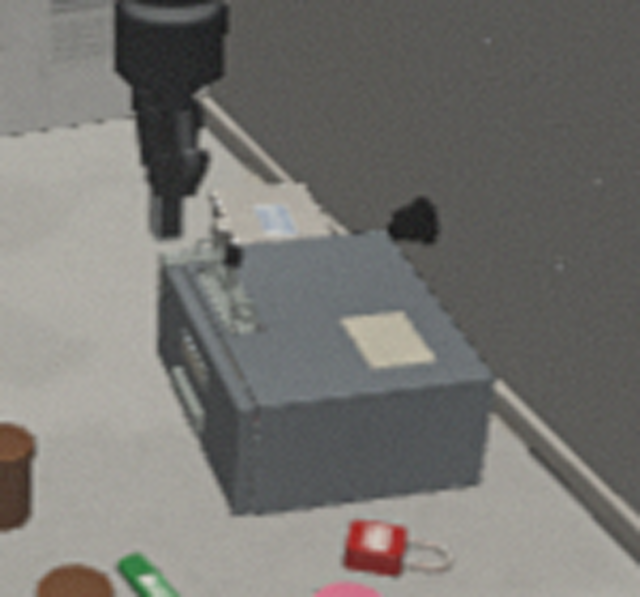

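The drawer is home: its front is at local x ≈ -105 mm. The knob stands at local (-72,25) mm, black at crop (232,255), still withdrawn. Next I go to the right of the knob, with the tips at about 126 mm, above the 119 mm guide loops.

Call:
{"method": "move_arm", "body": {"deltas": [{"dp":[-12,1,0],"turn":0,"fingers":0},{"dp":[-18,1,0],"turn":0,"fingers":0},{"dp":[-18,1,0],"turn":0,"fingers":0},{"dp":[-12,1,0],"turn":0,"fingers":0},{"dp":[-6,1,0],"turn":0,"fingers":0},{"dp":[0,0,10],"turn":0,"fingers":0},{"dp":[0,0,20],"turn":0,"fingers":0},{"dp":[0,0,20],"turn":0,"fingers":0},{"dp":[0,0,12],"turn":0,"fingers":0},{"dp":[0,0,6],"turn":0,"fingers":0},{"dp":[0,0,5],"turn":0,"fingers":0},{"dp":[0,0,0],"turn":0,"fingers":0}]}}

```text
time: 8.17
tcp_pos: [0.6186, -0.0968, 0.1422]
eef_rot: [[-0.99, 0.142, -0.002], [0.142, 0.99, 0.0], [0.002, 0.0, -1.0]]
wrist_force: [-0.3, -0.2, -0.1]
width: 0.0002
```

The tips came down to 117 mm because the previous rise had not finished when I read the pose. I'll lift 10 mm and shift 4 mm forward before pushing.

Call:
{"method": "move_arm", "body": {"deltas": [{"dp":[-2,0,-5],"turn":0,"fingers":0},{"dp":[-2,0,-5],"turn":0,"fingers":0},{"dp":[0,0,0],"turn":0,"fingers":0},{"dp":[0,0,0],"turn":0,"fingers":0}]}}

```text
time: 8.5
tcp_pos: [0.6245, -0.0978, 0.1555]
eef_rot: [[-0.99, 0.142, 0.003], [0.142, 0.99, -0.001], [-0.004, -0.0, -1.0]]
wrist_force: [0.2, 0.8, 0.5]
width: -0.0001
```

```bash
python3 - <<'E'
from h import *
c=np.array([.697,-.0835]);yaw=-.143;R=np.array([[np.cos(yaw),-np.sin(yaw)],[np.sin(yaw),np.cos(yaw)]])
s=ctrl.state();print(s['tcp_pos'],(s['tcp_pos'][:2]-c)@R,s['wrist_force'])
p,d,W=cloud('scene');cv2.imwrite('pics/s3.png',cv2.resize(p[130:250,220:370,::-1],(740,592),interpolation=2))
E
```

```text
[ 0.62447214 -0.09784064  0.15545858] [-0.06974383 -0.02453044] [0.18591252 0.75548899 0.46841486]
```

View pics/s3.png

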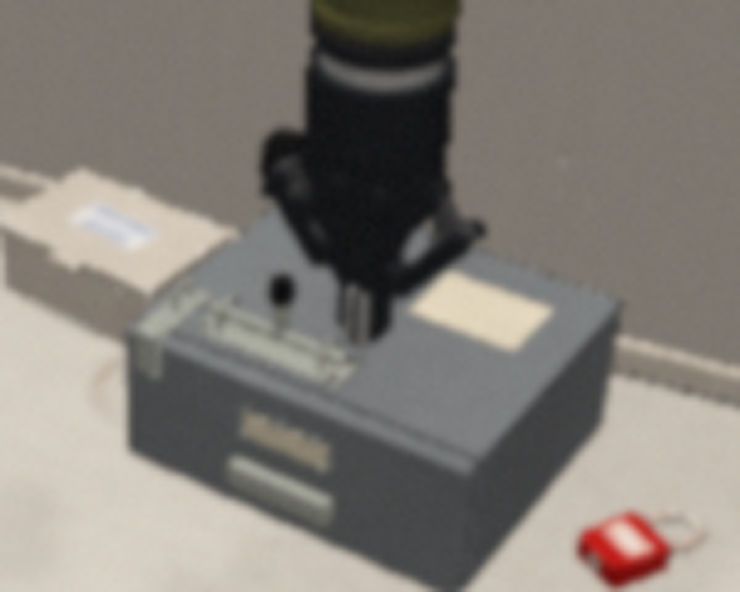

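The fingers at crop (365,310) stand to the right of the knob at (282,290) and above the guide loops. Now I push left.

Call:
{"method": "move_arm", "body": {"deltas": [{"dp":[0,4,2],"turn":0,"fingers":0},{"dp":[0,5,0],"turn":0,"fingers":0},{"dp":[0,5,0],"turn":0,"fingers":0},{"dp":[0,4,0],"turn":0,"fingers":0},{"dp":[0,3,0],"turn":0,"fingers":0},{"dp":[0,3,0],"turn":0,"fingers":0},{"dp":[0,3,0],"turn":0,"fingers":0},{"dp":[0,3,0],"turn":0,"fingers":0},{"dp":[0,3,0],"turn":0,"fingers":0}]}}

```text
time: 9.3
tcp_pos: [0.628, -0.0646, 0.1514]
eef_rot: [[-0.99, 0.142, 0.0], [0.142, 0.99, -0.0], [-0.0, -0.0, -1.0]]
wrist_force: [-0.5, -1.7, -0.1]
width: 0.0002
```

Call:
{"method": "move_arm", "body": {"deltas": [{"dp":[0,3,0],"turn":0,"fingers":0},{"dp":[0,3,0],"turn":0,"fingers":0},{"dp":[0,3,0],"turn":0,"fingers":0},{"dp":[0,3,0],"turn":0,"fingers":0},{"dp":[0,3,0],"turn":0,"fingers":0},{"dp":[0,3,0],"turn":0,"fingers":0},{"dp":[0,3,0],"turn":0,"fingers":0},{"dp":[0,3,0],"turn":0,"fingers":0}]}}

```text
time: 9.97
tcp_pos: [0.6314, -0.0408, 0.1513]
eef_rot: [[-0.99, 0.142, -0.0], [0.142, 0.99, -0.0], [0.0, -0.0, -1.0]]
wrist_force: [-0.7, -0.6, 0.3]
width: -0.0001
```

Call:
{"method": "move_arm", "body": {"deltas": [{"dp":[0,2,0],"turn":0,"fingers":0},{"dp":[0,2,0],"turn":0,"fingers":0}]}}

```text
time: 10.13
tcp_pos: [0.632, -0.0369, 0.1513]
eef_rot: [[-0.99, 0.142, -0.0], [0.142, 0.99, -0.0], [-0.0, -0.0, -1.0]]
wrist_force: [-1.0, -1.4, 0.7]
width: 0.0001
```

Call:
{"method": "move_arm", "body": {"deltas": [{"dp":[0,1.5,0],"turn":0,"fingers":0},{"dp":[0,1.5,0],"turn":0,"fingers":0}]}}

```text
time: 10.3
tcp_pos: [0.6324, -0.034, 0.1513]
eef_rot: [[-0.99, 0.142, -0.0], [0.142, 0.99, -0.0], [0.0, -0.0, -1.0]]
wrist_force: [0.1, -1.2, 0.4]
width: -0.0001
```

Local y is now about 0.040. I'll keep going until a stop is felt.

Call:
{"method": "move_arm", "body": {"deltas": [{"dp":[0,1.5,0],"turn":0,"fingers":0},{"dp":[0,1.5,0],"turn":0,"fingers":0}]}}

```text
time: 10.47
tcp_pos: [0.6328, -0.0311, 0.1513]
eef_rot: [[-0.99, 0.142, -0.0], [0.142, 0.99, -0.0], [0.0, -0.0, -1.0]]
wrist_force: [-0.8, -1.2, -0.1]
width: -0.0001
```

Call:
{"method": "move_arm", "body": {"deltas": [{"dp":[0,1.5,0],"turn":0,"fingers":0},{"dp":[0,1,0],"turn":0,"fingers":0}]}}

```text
time: 10.63
tcp_pos: [0.6329, -0.0302, 0.1514]
eef_rot: [[-0.99, 0.142, -0.001], [0.142, 0.99, -0.004], [0.0, -0.004, -1.0]]
wrist_force: [-1.9, -8.9, 1.2]
width: 0.0
```

Call:
{"method": "move_arm", "body": {"deltas": [{"dp":[0,1,0],"turn":0,"fingers":0},{"dp":[0,0,0],"turn":0,"fingers":0}]}}

```text
time: 10.8
tcp_pos: [0.6329, -0.0301, 0.1514]
eef_rot: [[-0.99, 0.142, -0.001], [0.142, 0.99, -0.005], [0.0, -0.005, -1.0]]
wrist_force: [-2.1, -10.6, 0.8]
width: 0.0001
```

Call:
{"method": "move_arm", "body": {"deltas": [{"dp":[0,1.5,0],"turn":0,"fingers":0},{"dp":[0,0,0],"turn":0,"fingers":0},{"dp":[0,0,0],"turn":0,"fingers":0}]}}

```text
time: 11.05
tcp_pos: [0.633, -0.0299, 0.1514]
eef_rot: [[-0.99, 0.143, -0.002], [0.143, 0.99, -0.007], [0.001, -0.007, -1.0]]
wrist_force: [-2.1, -12.8, 1.4]
width: -0.0
```

Call:
{"method": "move_arm", "body": {"deltas": [{"dp":[0,-3,0],"turn":0,"fingers":0},{"dp":[0,-10,0],"turn":0,"fingers":0},{"dp":[0,-10,0],"turn":0,"fingers":0},{"dp":[0,0,-20],"turn":0,"fingers":0},{"dp":[0,0,-35],"turn":0,"fingers":0},{"dp":[0,0,-35],"turn":0,"fingers":0},{"dp":[20,-10,-20],"turn":0,"fingers":0},{"dp":[25,-15,0],"turn":0,"fingers":0},{"dp":[20,-15,0],"turn":0,"fingers":0},{"dp":[0,0,0],"turn":0,"fingers":0},{"dp":[0,0,0],"turn":0,"fingers":0}]}}

```text
time: 11.97
tcp_pos: [0.5596, -0.0799, 0.2616]
eef_rot: [[-0.99, 0.144, 0.001], [0.144, 0.99, 0.0], [-0.001, 0.001, -1.0]]
wrist_force: [0.7, -0.4, -0.6]
width: -0.0
```

```bash
python3 - <<'E'
from h import *
c=np.array([.697,-.0835]);yaw=-.143;R=np.array([[np.cos(yaw),-np.sin(yaw)],[np.sin(yaw),np.cos(yaw)]])
for n in('scene','side'):
    p,d,W=cloud(n); l=(W[...,:2]-c)@R; z=W[...,2]
    m=(abs(l[...,0])<.15)&(abs(l[...,1])<.12)
    k=m&(z>.136)&(z<.153)&(p.max(-1)<70)&(abs(l[...,0]+.07)<.025)&(abs(l[...,1]-.04)<.05)
    print(n,'knob',k.sum(),l[k].mean(0),l[k].min(0),l[k].max(0))
    f=m&(z>.085)&(z<.105)&(l[...,0]<-.06)&(l[...,1]<.06)&(l[...,1]>-.1)
    print('front edge',np.percentile(l[f][:,0],[.5,1,3,10]))
    if n=='scene':cv2.imwrite('pics/s4.png',cv2.resize(p[130:290,210:410,::-1],(740,592),interpolation=2))
print(ctrl.state()['time'],ctrl.state()['wrist_force'])
E
```

```text
scene knob 19 [-0.07414609  0.06107113] [-0.07937112  0.05558085] [-0.06846597  0.06589081]
front edge [-0.10647778 -0.10614478 -0.10547858 -0.10427417]
side knob 14 [-0.07122519  0.0577739 ] [-0.0757728   0.05245303] [-0.06450678  0.06248143]
front edge [-0.10471602 -0.10459577 -0.10410674 -0.10300198]
12.0667 [ 0.85107372  0.64550082 -0.47482945]
```

View pics/s4.png

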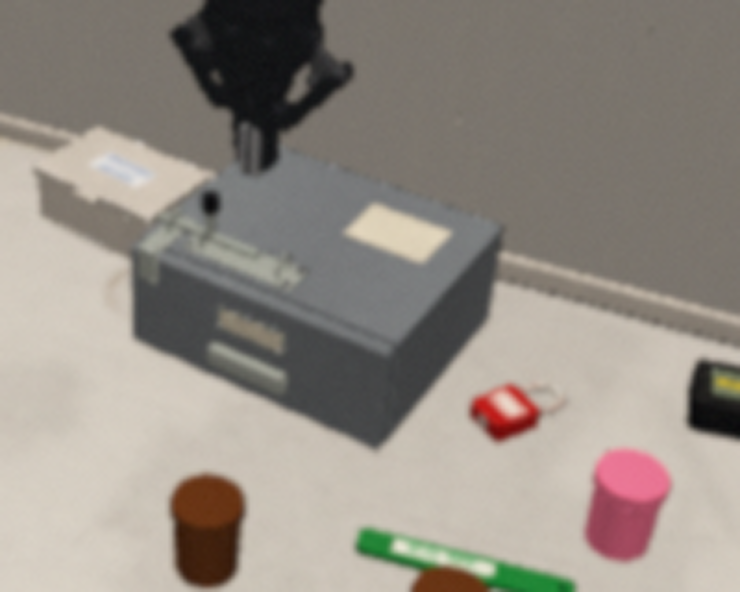

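The knob is now at crop (210,202) next to the keeper, the drawer is flush, and the stick and padlock are unmoved. The depth-based knob displacement of about 34 mm is noisy, so I check it more precisely with image centroids.

```bash
python3 - <<'E'
from h import *
c=np.array([.697,-.0835]);yaw=-.143;R=np.array([[np.cos(yaw),-np.sin(yaw)],[np.sin(yaw),np.cos(yaw)]])
def cen(p,ci,yl):
    # predicted pixel of the knob middle (z=.141)
    A=np.array(ci['attitude']);w=np.r_[c+R@[-.07,yl],.141];q=A.T@(w-ci['eye'])
    u=ci['fx']*q[0]/q[2]+ci['cx'];v=ci['fy']*q[1]/q[2]+ci['cy']
    g=p.max(-1).astype(float);u0,v0=int(round(u)),int(round(v));r=8
    s=g[v0-r:v0+r+1,u0-r:u0+r+1];wt=np.clip(75-s,0,None)
    n,L,st,_=cv2.connectedComponentsWithStats((wt>0).astype(np.uint8))
    k=1+np.argmax(st[1:,4]);wt=wt*(L==k)
    vv,uu=np.mgrid[v0-r:v0+r+1,u0-r:u0+r+1];U=(wt*uu).sum()/wt.sum();V=(wt*vv).sum()/wt.sum()
    ray=A@[(U-ci['cx'])/ci['fx'],(V-ci['cy'])/ci['fy'],1];t=(.141-ci['eye'][2])/ray[2]
    P=np.array(ci['eye'])+t*ray
    return (round(u,1),round(v,1)),(round(U,1),round(V,1)),st[k,4],np.round((P[:2]-c)@R,4)
for n in('scene','side'):
    ci=ctrl.camera_info(n)
    print(n,cen(np.load(n+'.npz')['p'],ci,.022))
    print(n,cen(ctrl.read_camera(n)[0],ci,.062))
E
```

```text
scene ((np.float64(278.9), np.float64(188.6)), (np.float64(276.7), np.float64(188.5)), np.int32(29), array([-0.0732,  0.0273]))
scene ((np.float64(267.0), np.float64(183.9)), (np.float64(266.5), np.float64(184.5)), np.int32(24), array([-0.0731,  0.0616]))
side ((np.float64(274.7), np.float64(180.4)), (np.float64(274.1), np.float64(179.7)), np.int32(19), array([-0.0706,  0.0268]))
side ((np.float64(271.3), np.float64(174.5)), (np.float64(271.2), np.float64(174.8)), np.int32(17), array([-0.0709,  0.0598]))
```

Each camera's own fit of the cabinet puts the knob at local y ≈ 61.6 mm, where fully across is 62 mm. It started at about 27 mm, so the bolt was already about 5 mm across. That fits the hard stop I felt. I'm handing in with the arm clear.

```bash
python3 -c "
from workcell import ctrl
s=ctrl.state();print(s['time'],s['wrist_force']);print(ctrl.job_done())"
```

```text
12.1667 [ 0.01335273  0.41863554 -1.27911127]
the job is handed in; nothing more can be done
None
```

I pushed the drawer home with the closed fingertips at no more than about 60 mm/s, then pushed the bolt across, and handed in at 12.2 s with the arm clear of everything.

**Last checks**
- **Drawer:** its front is at local x = -104 to -106 mm, where home is -105 mm. It met a firm stop, with the force rising to about 20 N.
- **Bolt:** it met a firm stop at about 13 N. The knob is at local y = 60–62 mm, where fully across is 62 mm.
- **Other objects:** in the last picture the padlock, swab box and test stick look unmoved. I judged this by eye and did not measure it.

**Disagreed or not checked**
- **Bolt travel:** I measured about 34 mm rather than 40 mm. The knob also started about 5 mm further left than its withdrawn position. I took this to mean the bolt began partly across, but I couldn't confirm that independently.
- **Pots:** they could not be seen once the drawer was shut, so I did not check that they are still standing. I relied on the gentle push.

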